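# Load-test a returned tool battery

## Robot

A 6-joint arm with a two-finger parallel gripper is mounted at the origin on the work surface. World frame = base frame: x ahead of the robot, y to its left, z up, the work surface at z = 0. Lengths are in m, angles in rad, forces in N, time in s.
With the tool pointing down it reaches from about 0.375 to 0.975 m from the base axis. Payload 3.8 kg.
Tool frame: the origin (TCP) lies at the very end of the fingers, on their centre line; the grasp point (between the pads) lies 19 mm behind it (bot.pinch_z is the distance from the TCP to the grasp point, in m); x points along the fingers, y is the direction in which the jaws open and shut, and the axes are right-handed (so a half turn about x gives the same grasp; the last joint's range is limited). The gripper opens to 85 mm and grips with 20 to 120 N. Pads are 22 mm wide; open, the fingers measure 114 mm over their backs; the gripper's body (76 mm by 85 mm) begins 54 mm behind the grasp point. The pads swing forward as they close: fully open they stand 13 mm farther back than shut.
Start: joints at [1.256, 0.264, 1.604, -0, 1.274, -0.037], TCP at [0.185, 0.649, 0.231] pointing down, gripper open.
Joint ranges: [-2.63, 2.63], [-0.94, 2.18], [0.31, 2.57], [-1.31, 4.45], [0, 2.66], [-2.55, 2.55]. Speed limits (rad/s): [2.57, 2.57, 3.14, 3.14, 3.14, 3.14].

## Interface

Orientations are given as a rotation vector (axis times angle).
In Python, from workcell import monitor, imaging, finish_job, bot gives the robot as it stands.
- The arm moves only by the tool jog_arm, never from a script. Its argument "rows" is a list of rows, each a list of 7 numbers: the shift along the tool's x, y, z in m, then the turn, a rotation vector about the tool's x, y, z in rad, then the opening in per cent of the stroke, from 0 (shut) to 100 (fully open). A call has 1 to 20 rows; each row is the pose to reach, as a shift and turn from the pose measured when the call began, along the tool's axes at that moment; what a row does not reach only later rows make up. A row lasts 1/10 s, in which the tool goes at most 50 mm and 8.59 degrees, less where a joint would pass 70% of its speed; a pose out of reach is approached as far as the arm can. A call with a gripper value outside its range is refused whole. The fingers move at their own pace and stop on an object; "force" is the grip in N (left out, the last holds). Time passes only in rows, so rows that repeat a pose let the fingers close. It gives the time, the measured TCP pose, the force and the opening at its end, in the units of the state.
- monitor.read_state(): the state, without advancing time (a new reading comes with each control period).
- imaging.read_camera(name): name is "scene" or "side" or "wrist"; returns the picture (480x640x3 uint8, blue, green, red); there is no depth.
- imaging.camera_params(name): a dict with "fx", "fy", "cx", "cy" (pixels), "T" (4x4, takes a point from camera to world coordinates); the wrist camera has in their place "T_tool_cam" (4x4, takes a point from camera to tool coordinates, whose origin is the TCP and whose axes are the tool frame's). Camera axes: x right, y down, z forward; pixel columns grow to the right and rows downward; lengths in m; the calibration is good to about 2 mm. A picture is of the moment at which its call begins: read the wrist's pose just before it. camera_params takes no time and is no camera call.
- finish_job(): hands the job in, once; it reports no verdict.
The state is a dict: "time": time; "q": joint angles; "joint_vel": joint speeds; "joint_torque": joint torques, N m; "tool_pos": TCP position; "tcp_rot": TCP orientation; "wrist_force": force on the tool from outside, world axes, zero at the start; "torque": the same for the moment, N m; "width": opening from 0.0 (shut) to 1.0 (fully open).
Only numpy, scipy, OpenCV 4.12 (cv2) and the standard library are available. Lean on these libraries where they do the work, as an engineer would, in place of code of your own. Each camera call takes 0.05 s, during which the arm holds its last target. There are 200 camera calls.

## Task

Load-test the returned battery with the yellow band: stand it on the tester's black bed in front of the orange dovetail rails and slide it along the tapered way until it wedges tight, fully home at the stop. Only then turn the red load switch clockwise from off round to load, leave the load on for about three seconds so that the meter settles, and turn the switch back to off. Leave the yellow pack docked and tight, and leave the blue pack, the hammer and the spray can where they are.

Things in the scene. Friction and masses are not known exactly. Their poses are not given: they have to be found in the camera images.
- pack_yellow_center (a point): The pack to test: black tool battery, yellow band and top label, 95 long x 62 wide x 56.5 high mm, 0.3 to 0.5 kg, loose, standing on its foot, nose away from the robot within 30 degrees. Point: centre of its body, 33.5 mm above its underside; x to the nose (white arrowhead on top), y across, z up. Flat sides to grip, 62 mm apart, from 10.5 mm above the underside to the top.
- pack_yellow_foot (a point): Centre of the underside of the yellow pack's grey dovetail foot, 12 mm towards the nose from the pack's centre and 33.5 mm below it; axes as the pack. The foot is 60 mm long, 10.5 mm high; its underside is 49 mm wide at the tail end, 39 mm at the nose end (5 degrees of taper each side); its flanks lean inwards by 30 degrees towards the top.
- pack_blue_center (a point): Bystander: a pack of the same make and size with blue band and label, standing on the bench; same point and axes. Yellow and blue may have changed places.
- tester: The load tester: heavy grey box that does not move, 210 deep x 240 wide mm, deck 85 mm above the bench. Origin: centre of its underside; x away from the robot (within 15 degrees), y left, z up. Dock on the left, load switch on the right, 114 mm apart. The dock's black bed is 82 mm wide, flat, from 120 mm behind the home point; its top is 91 mm above the bench.
- dock_home (a point): Fixed on the tester: where the yellow pack's centre is when fully home; x is the way the pack is slid, y left, z up (axes of the tester). The black stop bar (26 mm high above the bed) begins 49 mm ahead of it. A firm push from behind (10 to 20 N) wedges the pack 0 to 1.5 mm past this point, up to the stop; held off-centre it rubs on one rail before. Once wedged it stays when let go.
- way_mouth (a point): Centre of the dovetail way's mouth, on the bed, 18 mm behind the home point (axes of the tester). From here two orange rails, 8.5 mm high, 76 mm apart over their outsides, run 60 mm ahead. The way between them has the flanks and taper of the pack's foot; a pack d mm short of home has 0.09 x d mm of play each side. The foot slides in here, flat on the bed.
- dock_start (a point): Fixed on the tester, 70 mm straight behind the home point (towards the robot), same height and axes: with its centre here the yellow pack stands flat on the open bed, its foot 10 mm short of the rails, ready to be slid in.
- load_switch (a joint): Load switch angle, rad: 0 = off (handle's white line to the white dot, on the far side), 1.571 = load on (a quarter turn clockwise from above, line to the red dot on the right). A stop at each end and a snap action: it resists by up to about 0.35 N m up to the middle, then springs on to the other end by itself and stays. Starts at off.
- switch_grip (a point): On the red handle, on its upright turning axis, 15 mm below its top; x along the handle to its white-lined end, z up (turns with it). The handle is an upright bar with flat sides to pinch: 62 mm long (29 behind to 33 mm ahead of the axis), 14 mm thick. Its hub, 20 mm in radius, ends 25 mm below this point, a yellow 66 mm square plate 31 mm below.
- hammer: Bystander: a hammer with a wooden handle, 300 mm long, lying on the far part of the bench; origin under its middle.
- spray_can: Bystander: a spray can, 60 mm in diameter and 170 mm high, standing on the bench left of the tester; origin at the centre of its underside.
There are look-alikes about, which are no part of the job. What is shaped like the part that bears pack_yellow_center but turquoise is not meant.

How it is judged:
On the way, in this order (a step that is already met when the one before it is completed fails the run):
1. the yellow pack is fully home in the dock (within 2 mm of the point where the flanks meet, or beyond it) while the load switch is still off (x of pack_yellow_center in the frame of dock_home between -0.002 and 0.005 m and y of pack_yellow_center in the frame of dock_home between -0.003 and 0.003 m and z of pack_yellow_center in the frame of dock_home between -0.003 and 0.003 m and angle between the x axis of pack_yellow_center and the x axis of dock_home, either way round below 0.05 rad and angle between pack_yellow_center's own z axis and vertical below 0.06 rad and value of joint load_switch below 0.15 rad), for 0.2 s.
2. the load switch stands at load for at least two seconds with the pack home (x of pack_yellow_center in the frame of dock_home between -0.002 and 0.005 m and y of pack_yellow_center in the frame of dock_home between -0.003 and 0.003 m and z of pack_yellow_center in the frame of dock_home between -0.003 and 0.003 m and angle between the x axis of pack_yellow_center and the x axis of dock_home, either way round below 0.05 rad and angle between pack_yellow_center's own z axis and vertical below 0.06 rad and value of joint load_switch above 1.4 rad), for 2 s.
At the end, for the whole second after the job is handed in: The yellow pack is still fully home in the dock: no more than 2 mm short of the home point along the way, within 3 mm sideways and in height, square to the way within 0.05 rad and level within 0.06 rad; the load switch is back at off (below 0.1 rad) (x of pack_yellow_center in the frame of dock_home between -0.002 and 0.005 m and y of pack_yellow_center in the frame of dock_home between -0.003 and 0.003 m and z of pack_yellow_center in the frame of dock_home between -0.003 and 0.003 m and angle between the x axis of pack_yellow_center and the x axis of dock_home, either way round below 0.05 rad and angle between pack_yellow_center's own z axis and vertical below 0.06 rad and value of joint load_switch below 0.1 rad); the robot touches nothing.
It fails at once if the load switch was turned past its middle while the yellow pack was not fully home (value of joint load_switch above 0.8 rad and not (x of pack_yellow_center in the frame of dock_home between -0.002 and 0.005 m and y of pack_yellow_center in the frame of dock_home between -0.003 and 0.003 m and z of pack_yellow_center in the frame of dock_home between -0.003 and 0.003 m and angle between the x axis of pack_yellow_center and the x axis of dock_home, either way round below 0.05 rad and angle between pack_yellow_center's own z axis and vertical below 0.06 rad)).
It fails at once if the blue pack was moved by more than 40 mm (distance of pack_blue_center from where it was at the start of the episode above 0.04 m).
It fails at once if the hammer was moved by more than 40 mm (distance of hammer from where it was at the start of the episode above 0.04 m).
It fails at once if the spray can was moved by more than 40 mm (distance of spray_can from where it was at the start of the episode above 0.04 m).
It also fails if it takes over 72 s, if anything falls off the work surface, if the arm or the gripper's body presses on something with over 40 N, if the wrist force passes 120 N, or if a joint passes its speed limit or range.

## Working session

There is one attempt and no reset: what is moved stays moved. The work goes in short steps, Python scripts to look and compute and a tool call to move; the robot and the scene stay as the last step left them, time stands still between calls to the robot, and variables do not carry over. Pictures are saved under pics/ and viewed, about 8 in all and at most 12, crops included, and the job is handed in when it is done.

Besides the shell and the picture viewer there is one more tool, called after "Call:" as a command line: name --pt "numbers of a row" for each row, then --argument value for the rest. jog_arm: Moves the arm, as the interface text tells. Its arguments: {"type":"object","properties":{"rows":{"type":"array","items":{"type":"array","items":{"type":"number"}}},"force":{"type":"number"}},"required":["rows"]}

```bash
mkdir -p pics; ls; python3 - <<'E'
from workcell import monitor, imaging, bot
import cv2,numpy as np
s=monitor.read_state();print(s)
a=[]
for n in("scene","side","wrist"):
    im=imaging.read_camera(n);cv2.imwrite(f"pics/{n}0.png",im);p=imaging.camera_params(n);print(n,{k:np.round(v,4).tolist() for k,v in p.items()})
print(bot.pinch_z)
E
```

```text
pics
{'time': 0.0, 'q': array([ 1.25611807e+00,  2.64749911e-01,  1.60538451e+00,  4.48803554e-06,
        1.27366453e+00, -3.68850596e-02]), 'joint_vel': array([-0.00040718, -0.00035619,  0.00016285,  0.00171801, -0.00275691,
       -0.00092719]), 'joint_torque': array([ 2.56330086e-04, -5.15138304e+01, -3.67303383e+01, -2.21269474e-04,
        1.32887287e-02,  1.51401127e-05]), 'tool_pos': array([0.18487448, 0.64843636, 0.22995851]), 'tcp_rot': array([ 0.21635401,  1.56016512, -0.21977425]), 'wrist_force': array([-0.24364594,  0.21406335, -0.17682265]), 'torque': array([ 0.01645165, -0.0186408 ,  0.00736822]), 'width': 0.9990615776170907}
scene {'fx': 453.9023, 'fy': 453.9023, 'cx': 322.3299, 'cy': 236.3714, 'T': [[-0.7624, 0.4467, -0.4681, 0.999], [0.6469, 0.5094, -0.5675, 0.5789], [-0.015, -0.7355, -0.6773, 0.8126], [0.0, 0.0, 0.0, 1.0]]}
side {'fx': 557.4222, 'fy': 557.4222, 'cx': 325.1303, 'cy': 228.8635, 'T': [[0.7877, -0.4499, 0.4208, -0.1789], [-0.6157, -0.5966, 0.5147, -0.8181], [0.0195, -0.6646, -0.747, 1.2867], [0.0, 0.0, 0.0, 1.0]]}
wrist {'fx': 344.575, 'fy': 344.575, 'cx': 317.0522, 'cy': 236.4328, 'T_tool_cam': [[0.0012, -0.3178, 0.9482, -0.1425], [1.0, -0.0008, -0.0016, -0.0006], [0.0013, 0.9482, 0.3178, -0.0822], [0.0, 0.0, 0.0, 1.0]]}
0.0187
```

View pics/scene0.png

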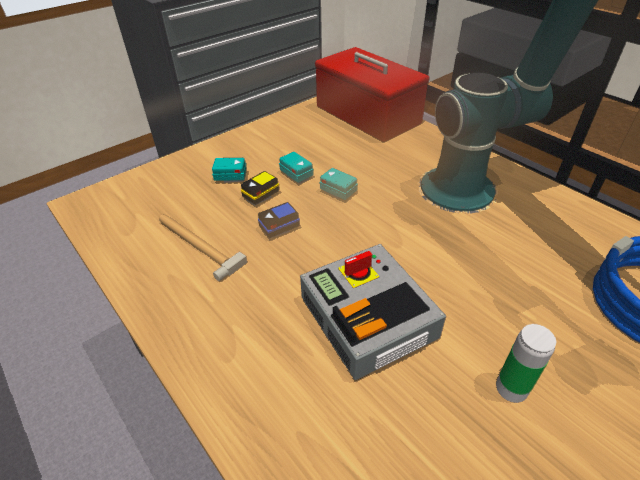

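View pics/side0.png

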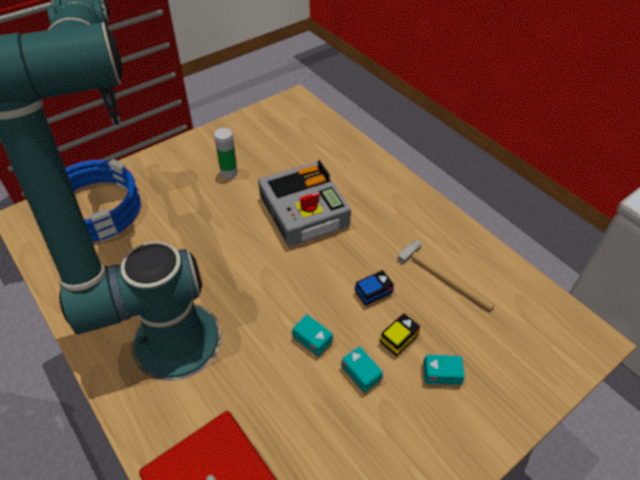

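The scene picture shows the yellow pack at (260,186), the blue one at (279,219) and the tester at (372,308) with the dock on its left. In the side picture yellow is at (400,334) and the tester at (305,205). Next come rough positions from both views.

```bash
cat > h.py <<'E'
from workcell import monitor, imaging, bot
import cv2,numpy as np
from scipy.spatial.transform import Rotation as R
def cam(n):
    p=imaging.camera_params(n)
    if n=="wrist":
        s=monitor.read_state();T=np.eye(4);T[:3,:3]=R.from_rotvec(s["tcp_rot"]).as_matrix();T[:3,3]=s["tool_pos"];p["T"]=T@p["T_tool_cam"]
    return p
def shot(n,f=None):
    p=cam(n);im=imaging.read_camera(n)
    if f: cv2.imwrite("pics/"+f,im)
    return im,p
def ray(p,uv,z):
    uv=np.atleast_2d(np.asarray(uv,float));d=np.c_[(uv[:,0]-p["cx"])/p["fx"],(uv[:,1]-p["cy"])/p["fy"],np.ones(len(uv))]@p["T"][:3,:3].T
    o=p["T"][:3,3];return o+d*((z-o[2])/d[:,2])[:,None]
def proj(p,X):
    X=np.atleast_2d(X);c=(X-p["T"][:3,3])@p["T"][:3,:3];return c[:,:2]/c[:,2:]*[p["fx"],p["fy"]]+[p["cx"],p["cy"]]
HS={"yellow":((22,150,100),(35,255,255)),"orange":((8,180,120),(20,255,255)),"blue":((112,120,50),(128,255,255)),"white":((0,0,190),(180,60,255)),"red":((0,180,90),(5,255,255))}
def mask(im,c):
    return cv2.inRange(cv2.cvtColor(im,cv2.COLOR_BGR2HSV),*HS[c])
def blobs(m,amin=15):
    n,l,s,c=cv2.connectedComponentsWithStats(m);return sorted([(int(s[i,4]),c[i].round(1),s[i,:4].tolist(),l==i) for i in range(1,n) if s[i,4]>=amin],key=lambda b:-b[0])
def goto(pos,yaw_y=None,Rt=None):
    """shift & turn in tool axes to a target; yaw_y: world angle of tool y with tool pointing down"""
    s=monitor.read_state();R0=R.from_rotvec(s["tcp_rot"])
    if Rt is None:
        y=np.array([np.cos(yaw_y),np.sin(yaw_y),0]);x=np.array([0,0,-1.]);Rt=R.from_matrix(np.c_[x,y,np.cross(x,y)])
    return R0.inv().apply(np.asarray(pos)-s["tool_pos"]).round(4),(R0.inv()*Rt).as_rotvec().round(4)
E
python3 - <<'E'
from h import *
for n in("scene","side"):
    p=cam(n);im=cv2.imread(f"pics/{n}0.png")
    for c,z in(("yellow",.0565),("orange",.0995),("blue",.0565),("red",.13)):
        for a,ct,bb,_ in blobs(mask(im,c))[:5]: print(n,c,a,ct,bb,ray(p,ct,z)[0].round(3))
    for uv,z in {"scene":[((260,186),.0565),((279,219),.0565),((358,262),.13)],"side":[((400,334),.0565),((375,287),.0565),((310,201),.13),((305,185),.09)]}[n]: print(uv,ray(p,uv,z)[0].round(3))
s=monitor.read_state();print(R.from_rotvec(s["tcp_rot"]).as_matrix().round(3))
E
```

```text
scene yellow 208 [362.9 278.7] [345, 267, 34, 21] [0.498 0.111 0.056]
scene yellow 176 [263.  177.7] [252, 171, 23, 14] [ 0.444 -0.357  0.056]
scene yellow 129 [259.3 192. ] [241, 183, 38, 17] [ 0.49  -0.307  0.056]
scene yellow 41 [342.3 269.6] [339, 265, 7, 11] [0.514 0.06  0.056]
scene orange 382 [369.1 327.9] [353, 318, 34, 22] [0.605 0.236 0.1  ]
scene orange 249 [354.3 307.3] [340, 298, 30, 20] [0.593 0.181 0.1  ]
scene blue 110 [281.  208.9] [272, 203, 20, 14] [ 0.489 -0.208  0.056]
scene red 2033 [369.5  72.4] [315, 47, 113, 52] [-0.172 -0.552  0.13 ]
scene red 474 [358.7 265.1] [345, 251, 27, 27] [0.527 0.124 0.13 ]
scene red 429 [364.8 108.5] [337, 96, 57, 27] [ 0.036 -0.363  0.13 ]
scene red 104 [321.1  75.4] [316, 69, 16, 15] [-0.025 -0.65   0.13 ]
scene red 59 [367.8  62.8] [359, 58, 21, 11] [-0.229 -0.619  0.13 ]
(260, 186) [ 0.473 -0.329  0.056]
(279, 219) [ 0.518 -0.178  0.056]
(358, 262) [0.522 0.116 0.13 ]
side yellow 350 [396.7 332.5] [384, 322, 26, 23] [ 0.442 -0.358  0.056]
side yellow 86 [302.8 210.2] [296, 202, 17, 15] [0.507 0.13  0.056]
side yellow 50 [388.4 
[... 209 characters left out ...]
9.6] [298, 166, 20, 8] [0.6   0.229 0.099]
side blue 20 [ 72.3 164.8] [64, 162, 18, 7] [0.03  0.744 0.056]
side blue 18 [ 91.5 160.4] [83, 160, 18, 2] [0.088 0.727 0.056]
side red 35327 [519.8  76.8] [310, 0, 330, 219] [1.515 0.139 0.13 ]
side red 5099 [210.5 455.9] [140, 412, 136, 68] [-0.093 -0.367  0.13 ]
side red 75 [25.5  3. ] [14, 0, 27, 8] [0.247 1.759 0.13 ]
side red 64 [309.1 197.6] [301, 194, 19, 10] [0.511 0.103 0.13 ]
side red 43 [310.2 207.4] [305, 205, 11, 6] [0.489 0.07  0.13 ]
(400, 334) [ 0.446 -0.366  0.056]
(375, 287) [ 0.492 -0.218  0.056]
(310, 201) [0.504 0.091 0.13 ]
(305, 185) [0.557 0.187 0.09 ]
[[-0.001  0.274  0.962]
 [-0.002  0.962 -0.274]
 [-1.    -0.002 -0.   ]]
```

View pics/wrist0.png

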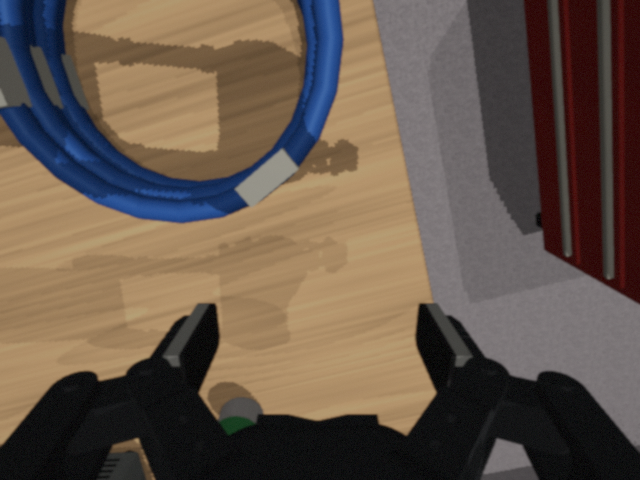

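Call:
jog_arm --pt "-0.1 -0.1 0.12 0.7 0 0 100" --pt "-0.1 -0.37 0.45 2.86 0 0 100" --pt "-0.1 -0.37 0.45 2.86 0 0 100" --pt "-0.1 -0.37 0.45 2.86 0 0 100" --pt "-0.1 -0.37 0.45 2.86 0 0 100" --pt "-0.1 -0.37 0.45 2.86 0 0 100" --pt "-0.1 -0.37 0.45 2.86 0 0 100" --pt "-0.1 -0.37 0.45 2.86 0 0 100" --pt "-0.1 -0.37 0.45 2.86 0 0 100" --pt "-0.1 -0.37 0.45 2.86 0 0 100" --pt "-0.1 -0.37 0.45 2.86 0 0 100" --pt "-0.1 -0.37 0.45 2.86 0 0 100" --pt "-0.1 -0.37 0.45 2.86 0 0 100" --pt "-0.1 -0.37 0.45 2.86 0 0 100" --pt "-0.1 -0.37 0.45 2.86 0 0 100" --pt "-0.1 -0.37 0.45 2.86 0 0 100" --pt "-0.1 -0.37 0.45 2.86 0 0 100" --pt "-0.1 -0.37 0.45 2.86 0 0 100" --pt "-0.1 -0.37 0.45 2.86 0 0 100" --pt "-0.1 -0.37 0.45 2.86 0 0 100"

```text
time: 2.15
tool_pos: [0.516, 0.1694, 0.3304]
tcp_rot: [2.218, 0.001, -2.22]
wrist_force: [-0.2, -0.1, -0.2]
width: 0.999
```

```bash
python3 - <<'E'
from h import *
im,p=shot("wrist","w1.png")
for c,z in(("orange",.0995),("red",.14),("yellow",.09),("white",.09)):
    for a,ct,bb,m in blobs(mask(im,c),30)[:6]:
        r=cv2.minAreaRect(np.argwhere(m)[:,::-1].astype(np.float32));print(c,a,ct,bb,ray(p,ct,z)[0].round(4),ray(p,cv2.boxPoints(r),z)[:,:2].round(4).tolist())
print(monitor.read_state()["q"].round(3))
E
```

```text
red 638 [375.3 209.2] [363, 175, 27, 60] [0.5138 0.1105 0.14  ] [[0.4898, 0.1231], [0.5488, 0.1101], [0.5443, 0.0935], [0.4848, 0.1056]]
red 354 [360.7 198. ] [353, 183, 18, 33] [0.5251 0.1255 0.14  ] [[0.511, 0.1369], [0.543, 0.1294], [0.5395, 0.1165], [0.5074, 0.1236]]
yellow 32 [392.3 193.4] [390, 185, 6, 17] [0.5196 0.0835 0.09  ] [[0.5289, 0.0875], [0.5294, 0.0851], [0.5109, 0.0795], [0.5103, 0.0819]]
[ 0.272 -0.032  1.752 -0.002  1.424  1.838]
```

View pics/w1.png

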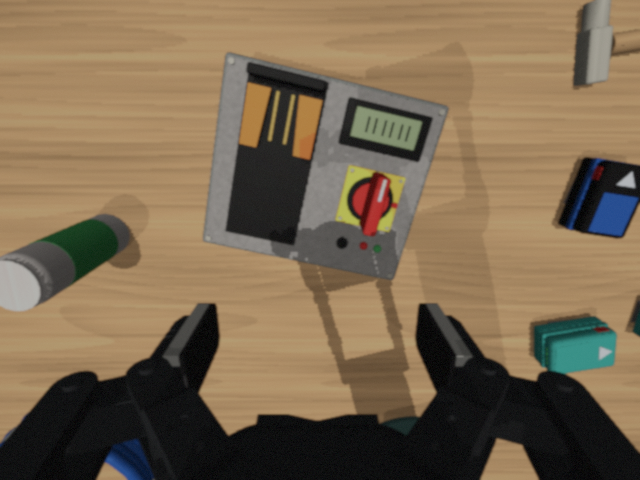

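The wrist view shows the tester square on: the rails at (255,115) and (308,125), the red switch at (374,205) and the blue pack at (605,198).

```bash
python3 - <<'E'
from h import *
im=cv2.imread("pics/w1.png");p=cam("wrist");hsv=cv2.cvtColor(im,cv2.COLOR_BGR2HSV)
roi=np.zeros(im.shape[:2],np.uint8);cv2.fillPoly(roi,[np.array([[231,54],[446,106],[391,278],[206,240]])],255)
def rect(m,z,nm):
    X=ray(p,np.argwhere(m)[:,::-1],z)[:,:2]*1000
    (c,s,a)=cv2.minAreaRect(X.astype(np.float32));print(nm,len(X),np.round(c,1),np.round(s,1),round(a,2))
    return c
o=cv2.inRange(hsv,(5,130,80),(22,255,255))&roi
bs=blobs(o,150)
for b in bs: print(b[:3],hsv[b[3]].mean(0).round())
big=[b for b in bs[:2]]
rect(big[0][3]|big[1][3],.0995,"rails"); rect(big[0][3],.0995,"r0");rect(big[1][3],.0995,"r1")
y=cv2.inRange(hsv,(22,120,80),(36,255,255))&roi
yb=[b for b in blobs(y,20)];print([(b[0],b[1]) for b in yb])
q=np.zeros_like(y,bool)
for b in yb: 
    if b[1][0]>330 and b[1][1]>150:q|=b[3]
rect(q,.088,"plate")
r=cv2.inRange(hsv,(0,120,60),(5,255,255))|cv2.inRange(hsv,(174,120,60),(180,255,255));r&=roi
rr=np.zeros_like(q)
for b in blobs(r,10): print("red",b[:3])
k=((hsv[...,2]<45)&(roi>0)).astype(np.uint8)
for b in blobs(k,300)[:3]: print(b[:3]); rect(b[3],.091,"black")
E
```

```text
(1400, array([305.9, 125.8]), [292, 94, 31, 66]) [ 16. 160. 165.]
(1367, array([253.8, 113.5]), [239, 82, 33, 66]) [ 17. 157. 168.]
rails 2767 [595.6 206.7] [77.1 62. ] 77.63
r0 1400 [590.  181.2] [25. 62.] 78.43
r1 1367 [601.3 232.6] [24.1 61.9] 77.67
[(760, array([351.1, 193.3])), (280, array([394.9, 186.4])), (207, array([386.3, 219.2])), (145, array([273.6, 113.2])), (129, array([288.8, 115.4]))]
plate 1247 [512.7 108.8] [64.7 65.1] 77.96
red (1431, array([370.3, 203.4]), [352, 173, 38, 63])
red (42, array([363. , 245.3]), [360, 242, 7, 8])
red (19, array([393.5, 204.9]), [390, 203, 7, 5])
(8383, array([271.6, 167.8]), [227, 64, 100, 181])
black 8383 [555.2 216.6] [ 80.7 179.8] 77.87
(1464, array([383.1, 132.2]), [340, 99, 91, 62])
black 1464 [587.8  96.9] [88.6 45.6] 77.66
```

Call:
jog_arm --pt "0.0 0.51 0.046 0 0 0 100" --pt "0.0 0.51 0.046 0 0 0 100" --pt "0.0 0.51 0.046 0 0 0 100" --pt "0.0 0.51 0.046 0 0 0 100" --pt "0.0 0.51 0.046 0 0 0 100" --pt "0.0 0.51 0.046 0 0 0 100" --pt "0.0 0.51 0.046 0 0 0 100" --pt "0.0 0.51 0.046 0 0 0 100" --pt "0.03 0.51 0.046 0 0 0 100" --pt "0.05 0.51 0.046 0 0 0 100" --pt "0.08 0.51 0.046 0 0 0 100" --pt "0.08 0.51 0.046 0 0 0 100" --pt "0.08 0.51 0.046 0 0 0 100" --pt "0.08 0.51 0.046 0 0 0 100"

```text
time: 3.6
tool_pos: [0.4739, -0.3407, 0.2534]
tcp_rot: [2.217, 0.005, -2.215]
wrist_force: [0.6, 0.2, 1.1]
width: 1.004
```

```bash
python3 - <<'E'
from h import *
im,p=shot("wrist","w2.png");hsv=cv2.cvtColor(im,cv2.COLOR_BGR2HSV)
for b in blobs(cv2.inRange(hsv,(22,120,80),(36,255,255)),30):
    X=ray(p,np.argwhere(b[3])[:,::-1],.0565)[:,:2]*1000;print(b[:3],cv2.minAreaRect(X.astype(np.float32)))
print(monitor.read_state()["q"].round(3))
E
```

```text
(2033, array([330.6, 233.8]), [306, 210, 48, 50]) ((443.3522644042969, -356.2947082519531), (51.03800964355469, 46.240478515625), 6.281177997589111)
(235, array([324.1, 172.1]), [295, 168, 60, 12]) ((506.9557189941406, -348.9335021972656), (5.9820451736450195, 58.04953384399414), 6.4275970458984375)
[-0.664  0.077  1.779 -0.002  1.282  0.899]
```

View pics/w2.png

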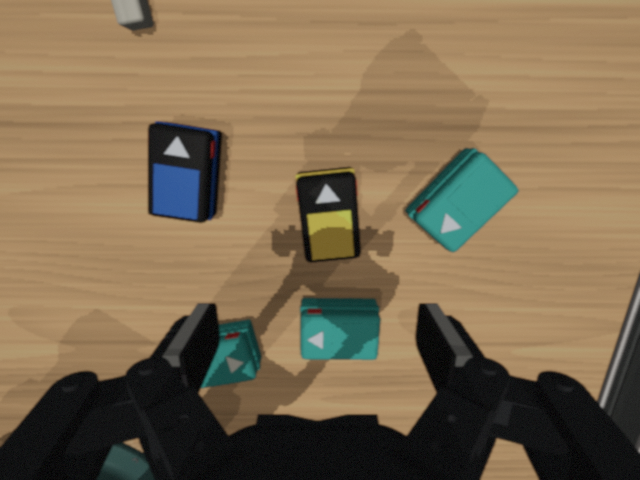

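The wrist view shows the yellow pack at (328,217), nose up in the picture and turned about +6°. The blue pack is at (183,172), and a turquoise look-alike lies behind the tail at (340,328).

```bash
python3 - <<'E'
from h import *
im=cv2.imread("pics/w2.png");p=cam("wrist");hsv=cv2.cvtColor(im,cv2.COLOR_BGR2HSV)
m=((hsv[...,2]<60)|((hsv[...,0]>21)&(hsv[...,0]<37)&(hsv[...,1]>120)&(hsv[...,2]>60))|((hsv[...,1]<60)&(hsv[...,2]>120))).astype(np.uint8)
m[:160]=0;m[275:]=0;m[:,:280]=0;m[:,375:]=0
m=cv2.morphologyEx(m,cv2.MORPH_OPEN,np.ones((5,5)))
b=blobs(m,300)[0];print(b[:3])
X=ray(p,np.argwhere(b[3])[:,::-1],.0565)[:,:2]*1000;print(cv2.minAreaRect(X.astype(np.float32)))
for uv in((298,180),(356,175),(305,262),(360,257)):print(uv,ray(p,uv,.0565)[0].round(4))
print([p_.round(3) for p_ in goto((.459,-.355,.15),-np.pi/2+np.radians(6.4))])
E
```

```text
(4945, array([328.6, 214.5]), [296, 168, 65, 94])
((463.02532958984375, -354.1944580078125), (95.20352172851562, 59.56056594848633), 6.479667663574219)
(298, 180) [ 0.5003 -0.3232  0.0565]
(356, 175) [ 0.5056 -0.3802  0.0565]
(305, 262) [ 0.4129 -0.3297  0.0565]
(360, 257) [ 0.4189 -0.3882  0.0565]
[array([0.104, 0.014, 0.016]), array([-0.104, -0.002, -0.004])]
```

Call:
jog_arm --pt "0.05 0.0143 0.0145 -0.106 -0.002 -0.004 100" --pt "0.1 0.0143 0.0145 -0.106 -0.002 -0.004 100" --pt "0.15 0.0143 0.0145 -0.106 -0.002 -0.004 100" --pt "0.19 0.0143 0.0145 -0.106 -0.002 -0.004 100" --pt "0.22 0.0143 0.0145 -0.106 -0.002 -0.004 100" --pt "0.239 0.0143 0.0145 -0.106 -0.002 -0.004 100" --pt "0.239 0.0143 0.0145 -0.106 -0.002 -0.004 100" --pt "0.239 0.0143 0.0145 -0.106 -0.002 -0.004 100"

```text
time: 4.45
tool_pos: [0.462, -0.3562, 0.0168]
tcp_rot: [2.163, 0.123, -2.159]
wrist_force: [0.3, 0.8, -0.4]
width: 1.005
```

```bash
python3 - <<'E'
from h import *
s=monitor.read_state();print({k:np.round(s[k],4).tolist() for k in("tool_pos","tcp_rot","wrist_force")})
print(goto((.460,-.355,.014),-np.pi/2+np.radians(6.4)))
E
```

```text
{'tool_pos': [0.462, -0.3562, 0.0168], 'tcp_rot': [2.1627, 0.1233, -2.1593], 'wrist_force': [0.3407, 0.7745, -0.3668]}
(array([ 0.0028, -0.0014,  0.0018]), array([ 0.004 , -0.0015, -0.0018]))
```

Now I close on it.

Call:
jog_arm --pt "0.003 -0.001 0.002 0.004 -0.0015 -0.002 100" --pt "0.003 -0.001 0.002 0.004 -0.0015 -0.002 0" --pt "0.003 -0.001 0.002 0.004 -0.0015 -0.002 0" --pt "0.003 -0.001 0.002 0.004 -0.0015 -0.002 0" --pt "0.003 -0.001 0.002 0.004 -0.0015 -0.002 0" --pt "0.003 -0.001 0.002 0.004 -0.0015 -0.002 0" --pt "0.003 -0.001 0.002 0.004 -0.0015 -0.002 0" --pt "0.003 -0.001 0.002 0.004 -0.0015 -0.002 0" --force 70

```text
time: 5.25
tool_pos: [0.4611, -0.3562, 0.0157]
tcp_rot: [2.166, 0.119, -2.161]
wrist_force: [-0.7, 1.8, 6.2]
width: 0.717
```

Call:
jog_arm --pt "-0.03 0 0 0 0 0 0" --pt "-0.08 0 0 0 0 0 0" --pt "-0.13 0 0 0 0 0 0" --pt "-0.18 0 0 0 0 0 0" --pt "-0.2 0 0 0 0 0 0" --pt "-0.2 0 0 0 0 0 0"

```text
time: 5.85
tool_pos: [0.4626, -0.3577, 0.2206]
tcp_rot: [2.17, 0.113, -2.151]
wrist_force: [-0.5, -0.6, -3.8]
width: 0.718
```

```bash
python3 - <<'E'
from h import *
im,p=shot("wrist","w3.png");hsv=cv2.cvtColor(im,cv2.COLOR_BGR2HSV)
print(monitor.read_state()["width"])
h=monitor.read_state()["tool_pos"][2]-.014+.0565
for b in blobs(cv2.inRange(hsv,(22,120,50),(36,255,255)),100):
    X=ray(p,np.argwhere(b[3])[:,::-1],h);
    s=monitor.read_state();t=R.from_rotvec(s["tcp_rot"]).inv().apply(X-s["tool_pos"])*1000
    print(b[:3],"tool frame",cv2.minAreaRect(t[:,1:].astype(np.float32)))
# target: 85 mm behind home, above
yw=np.radians(-12.2);ux=np.array([np.cos(yw),np.sin(yw),0]);home=np.array([.5839,.2092,.1245])
print(home-.07*ux, goto(home-.07*ux+[0,0,.04],-np.pi/2+yw))
E
```

```text
0.7207709914455905
(8927, array([317.1, 379.4]), [253, 344, 129, 77]) tool frame ((1.7105598449707031, 9.697372436523438), (45.829471588134766, 34.28216552734375), 0.4394870400428772)
(2323, array([317.4, 223.8]), [235, 216, 165, 20]) tool frame ((1.6537857055664062, -51.18870162963867), (6.061946868896484, 51.8118896484375), 89.85977172851562)
[0.51548089 0.22399274 0.1245    ] (array([ 0.051 , -0.571 , -0.1184]), array([ 0.3244, -0.005 , -0.0031]))
```

View pics/w3.png

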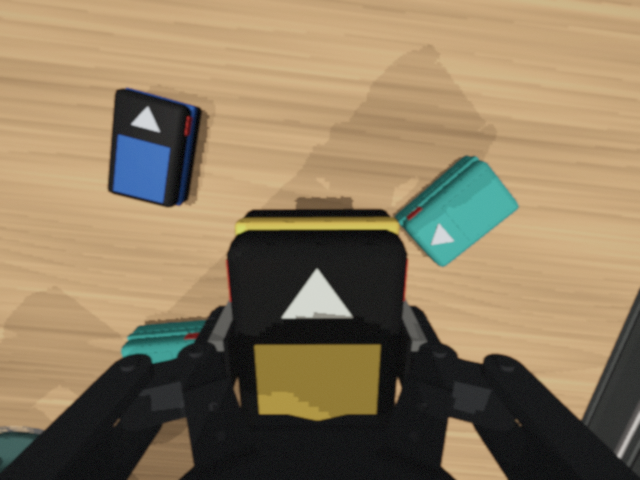

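Call:
jog_arm --pt "0 -0.04 -0.01 0.0 -0.005 -0.003 0" --pt "0 -0.58 -0.115 0.324 -0.005 -0.003 0" --pt "0 -0.571 -0.115 0.324 -0.005 -0.003 0" --pt "0 -0.571 -0.115 0.324 -0.005 -0.003 0" --pt "0 -0.571 -0.115 0.324 -0.005 -0.003 0" --pt "0 -0.571 -0.115 0.324 -0.005 -0.003 0" --pt "0 -0.571 -0.115 0.324 -0.005 -0.003 0" --pt "0 -0.571 -0.115 0.324 -0.005 -0.003 0" --pt "0 -0.571 -0.115 0.324 -0.005 -0.003 0" --pt "0 -0.571 -0.115 0.324 -0.005 -0.003 0" --pt "0 -0.571 -0.115 0.324 -0.005 -0.003 0" --pt "0 -0.571 -0.115 0.324 -0.005 -0.003 0" --pt "0 -0.571 -0.115 0.324 -0.005 -0.003 0" --pt "0 -0.571 -0.115 0.324 -0.005 -0.003 0" --pt "0 -0.571 -0.115 0.324 -0.005 -0.003 0" --pt "0 -0.571 -0.115 0.324 -0.005 -0.003 0" --pt "0 -0.571 -0.115 0.324 -0.005 -0.003 0"

```text
time: 7.6
tool_pos: [0.5117, 0.2223, 0.215]
tcp_rot: [-2.108, 0.228, 2.109]
wrist_force: [0.4, 0.4, -3.2]
width: 0.713
```

```bash
cat > m.py <<'E'
from h import *
def rails(im,p,zr=.0995):
    hsv=cv2.cvtColor(im,cv2.COLOR_BGR2HSV);o=cv2.inRange(hsv,(5,130,60),(21,255,255))
    hx=proj(p,np.array([.5956,.2067,zr]))[0];g=np.zeros_like(o);cv2.circle(g,tuple(int(v) for v in hx),110,255,-1);o&=g
    bs=blobs(o,200)[:2];q=bs[0][3]|bs[1][3]
    X=ray(p,np.argwhere(q)[:,::-1],zr)[:,:2]*1000
    return [b[:3] for b in bs],cv2.minAreaRect(X.astype(np.float32)),[cv2.minAreaRect(ray(p,np.argwhere(b[3])[:,::-1],zr)[:,:2].astype(np.float32)*1000) for b in bs]
E
python3 - <<'E'
from m import *
im,p=shot("wrist","w4.png")
for x in rails(im,p): print(x)
yw=np.radians(-12.2);ux=np.array([np.cos(yw),np.sin(yw),0]);home=np.array([.5839,.2092,.1245])
print(monitor.read_state()["tool_pos"],goto(home-.075*ux+[0,0,-.0095],-np.pi/2+yw))
E
```

```text
[(2949, array([350. , 110.9]), [332, 67, 36, 93]), (2901, array([272.8, 110.7]), [255, 67, 36, 93])]
((595.700439453125, 206.998779296875), (76.99018859863281, 61.18241882324219), 77.62227630615234)
[((589.8489379882812, 180.50448608398438), (23.96717071533203, 62.01478576660156), 80.27808380126953), ((601.3909301757812, 232.95091247558594), (23.81745147705078, 61.24643325805664), 77.34951782226562)]
[0.51194255 0.22253672 0.21538426] (array([ 0.1004, -0.0022,  0.0018]), array([-0.0015,  0.0001, -0.0003]))
```

View pics/w4.png

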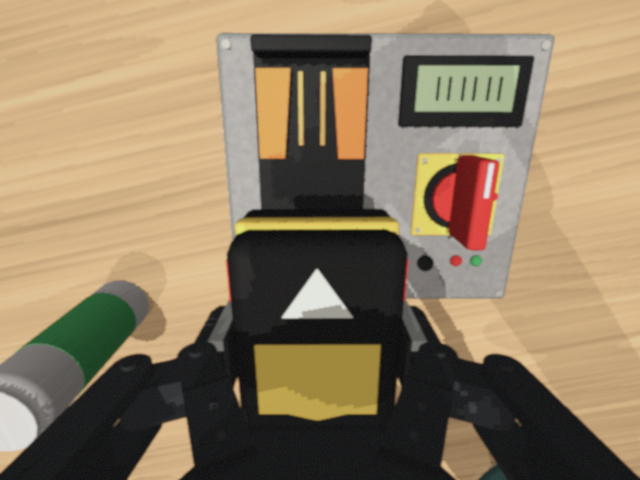

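Call:
jog_arm --pt "0.03 -0.0022 0.002 -0.0015 0 0 0" --pt "0.06 -0.0022 0.002 -0.0015 0 0 0" --pt "0.08 -0.0022 0.002 -0.0015 0 0 0" --pt "0.09 -0.0022 0.002 -0.0015 0 0 0" --pt "0.095 -0.0022 0.002 -0.0015 0 0 0" --pt "0.1 -0.0022 0.002 -0.0015 0 0 0" --pt "0.102 -0.0022 0.002 -0.0015 0 0 0" --pt "0.102 -0.0022 0.002 -0.0015 0 0 0" --pt "0.102 -0.0022 0.002 -0.0015 0 0 0"

```text
time: 8.55
tool_pos: [0.511, 0.2253, 0.1142]
tcp_rot: [-2.11, 0.225, 2.108]
wrist_force: [0.5, -0.5, -4.6]
width: 0.719
```

```bash
python3 - <<'E'
from m import *
im,p=shot("wrist","w5.png")
for x in rails(im,p): print(x)
yw=np.radians(-12.2);ux=np.array([np.cos(yw),np.sin(yw),0]);home=np.array([.5839,.2092,.1245])
s=monitor.read_state();d=s["tool_pos"]-home;print(s["tool_pos"],s["wrist_force"],"rel home mm",d@ux*1e3,d@[-ux[1],ux[0],0]*1e3,goto(home-.075*ux+[0,0,-.018],-np.pi/2+yw))
E
```

```text
[(7630, array([377.8,  99.9]), [350, 27, 59, 153]), (7505, array([251.6,  99.9]), [222, 27, 58, 152])]
((595.7886962890625, 207.28192138671875), (76.01031494140625, 60.77720642089844), 77.5242691040039)
[((590.1431884765625, 181.758544921875), (23.873483657836914, 60.741737365722656), 77.73701477050781), ((601.677978515625, 233.58328247070312), (23.329570770263672, 61.042625427246094), 75.72369384765625)]
[0.51098375 0.22532933 0.11417944] [-0.32416093 -0.93184318 -3.64076824] rel home mm -74.67802448823976 0.35605112454828336 (array([0.0077, 0.0004, 0.0003]), array([ 0.0001, -0.0011,  0.0005]))
```

View pics/w5.png

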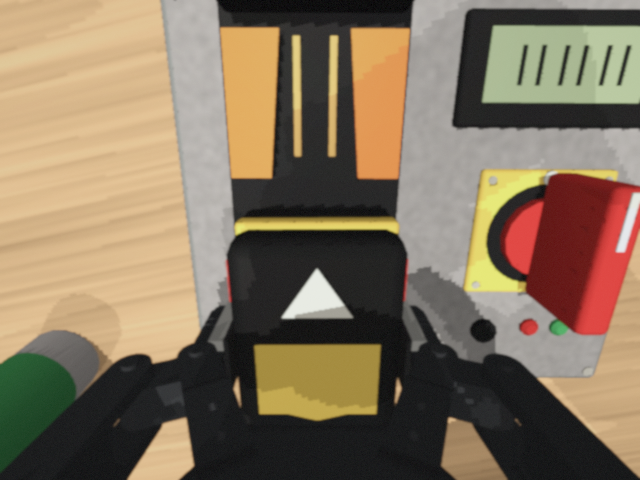

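Call:
jog_arm --pt "0.003 0.0 0 0 0 0 0" --pt "0.005 0.0 0 0 0 0 0" --pt "0.0065 0.0 0 0 0 0 0" --pt "0.0075 0.0 0 0 0 0 0" --pt "0.0075 0.0 0 0 0 0 0" --pt "0.0075 0.0 0 0 0 0 0"

```text
time: 9.2
tool_pos: [0.511, 0.2254, 0.1068]
tcp_rot: [-2.11, 0.225, 2.108]
wrist_force: [-1.1, -0.2, -2.4]
width: 0.718
```

Call:
jog_arm --pt "0.001 0 0 0 0 0 0" --pt "0.0012 0 -0.003 0 0 0 0" --pt "0.0012 0 -0.01 0 0 0 0" --pt "0.0012 0 -0.018 0 0 0 0" --pt "0.0012 0 -0.026 0 0 0 0" --pt "0.0012 0 -0.034 0 0 0 0" --pt "0.0012 0 -0.042 0 0 0 0" --pt "0.0012 0 -0.05 0 0 0 0" --pt "0.0012 0 -0.055 0 0 0 0" --pt "0.0012 0 -0.055 0 0 0 0" --pt "0.0012 0 -0.055 0 0 0 0"

```text
time: 10.3
tool_pos: [0.5663, 0.2139, 0.1068]
tcp_rot: [-2.113, 0.224, 2.104]
wrist_force: [-0.3, -0.0, 5.1]
width: 0.716
```

```bash
python3 - <<'E'
from m import *
im,p=shot("wrist","w6.png")
yw=np.radians(-12.3);ux=np.array([np.cos(yw),np.sin(yw),0]);home=np.array([.5841,.2098,.1245])
s=monitor.read_state();d=s["tool_pos"]-home;print(s["tool_pos"],s["wrist_force"],"rel home mm",d@ux*1e3,d@[-ux[1],ux[0],0]*1e3,s["q"].round(2))
E
```

```text
[0.56624532 0.21397154 0.10672667] [-0.16635478  0.52198152  5.22749334] rel home mm -18.33350165586292 0.2721924249776561 [ 0.32  0.24  1.88 -0.    1.02  2.1 ]
```

View pics/w6.png

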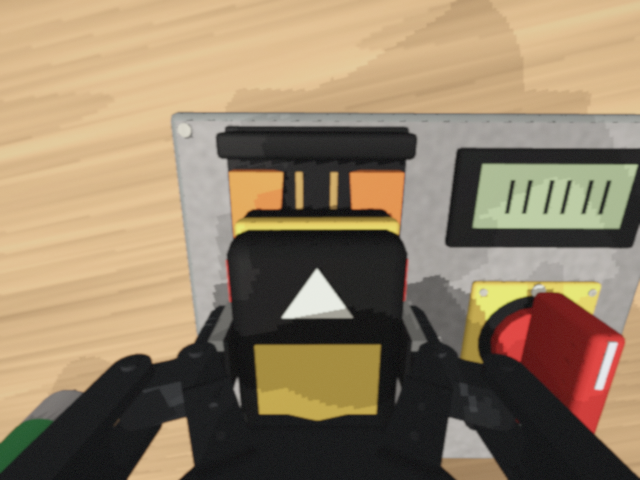

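The pack is in the way and free, about 18 mm short. I continue in small steps, watching the force.

Call:
jog_arm --pt "0 0 -0.004 0 0 0 0" --pt "0 0 -0.008 0 0 0 0" --pt "0 0 -0.011 0 0 0 0" --pt "0 0 -0.013 0 0 0 0" --pt "0 0 -0.013 0 0 0 0"

```text
time: 10.85
tool_pos: [0.5788, 0.2113, 0.1067]
tcp_rot: [-2.112, 0.224, 2.105]
wrist_force: [-3.9, 1.1, 5.3]
width: 0.718
```

Call:
jog_arm --pt "0 0 -0.001 0 0 0 0" --pt "0 0 -0.002 0 0 0 0" --pt "0 0 -0.003 0 0 0 0" --pt "0 0 -0.003 0 0 0 0"

```text
time: 11.25
tool_pos: [0.5811, 0.211, 0.1068]
tcp_rot: [-2.11, 0.224, 2.106]
wrist_force: [-5.7, 3.2, 6.4]
width: 0.719
```

Call:
jog_arm --pt "0 0 -0.001 0 0 0 0" --pt "0 0 -0.002 0 0 0 0" --pt "0 0 -0.003 0 0 0 0" --pt "0 0 -0.003 0 0 0 0"

```text
time: 11.65
tool_pos: [0.5836, 0.2107, 0.1068]
tcp_rot: [-2.108, 0.224, 2.107]
wrist_force: [-3.9, 2.3, 4.6]
width: 0.713
```

Call:
jog_arm --pt "0 0 -0.001 0 0 0 0" --pt "0 0 -0.002 0 0 0 0" --pt "0 0 -0.003 0 0 0 0" --pt "0 0 -0.003 0 0 0 0"

```text
time: 12.05
tool_pos: [0.584, 0.2107, 0.1069]
tcp_rot: [-2.102, 0.224, 2.113]
wrist_force: [-11.8, 2.3, 10.5]
width: 0.715
```

```bash
python3 - <<'E'
from m import *
im,p=shot("wrist","w7.png")
yw=np.radians(-12.3);ux=np.array([np.cos(yw),np.sin(yw),0]);home=np.array([.5841,.2098,.1245])
s=monitor.read_state();d=s["tool_pos"]-home;print(s["tool_pos"],s["wrist_force"],"rel home mm",d@ux*1e3,d@[-ux[1],ux[0],0]*1e3)
E
```

```text
[0.58400534 0.21073511 0.10689423] [-11.38895015   1.67146489  10.67306145] rel home mm -0.29169836820792683 0.8934800251089675
```

View pics/w7.png

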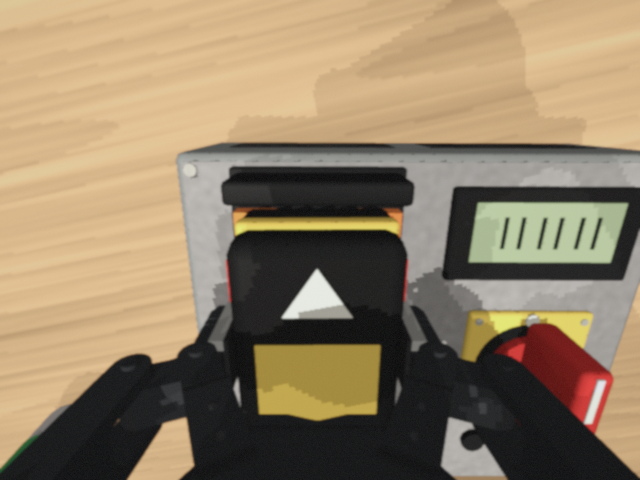

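Call:
jog_arm --pt "0 0 0 0 0 0 100" --pt "0 0 0 0 0 0 100" --pt "0 0 0 0 0 0 100" --pt "0 0 0 0 0 0 100" --pt "0 0 0 0 0 0 100" --pt "-0.03 0 0 0 0 0 100" --pt "-0.075 0 0 0 0 0 100" --pt "-0.08 0.001 0.04 0 0 0 50" --pt "-0.08 0.001 0.08 0 0 0 0" --pt "-0.08 0.001 0.085 0 0 0 0" --pt "-0.08 0.001 0.085 0 0 0 0" --pt "-0.08 0.001 0.085 0 0 0 0" --pt "-0.08 0.001 0.085 0 0 0 0" --pt "-0.08 0.001 0.085 0 0 0 0"

```text
time: 13.5
tool_pos: [0.5021, 0.2274, 0.1871]
tcp_rot: [-2.101, 0.225, 2.113]
wrist_force: [0.0, -0.4, 0.0]
width: 0.002
```

```bash
python3 - <<'E'
from m import *
im,p=shot("wrist","w8.png")
yw=np.radians(-12.3);ux=np.array([np.cos(yw),np.sin(yw),0]);home=np.array([.5841,.2098,.1245])
s=monitor.read_state();d=s["tool_pos"]-home;print(s["tool_pos"],s["wrist_force"],s["width"],"rel home mm",d@ux*1e3,d@[-ux[1],ux[0],0]*1e3)
hsv=cv2.cvtColor(im,cv2.COLOR_BGR2HSV)
for b in blobs(cv2.inRange(hsv,(22,120,60),(36,255,255)),100):
    X=ray(p,np.argwhere(b[3])[:,::-1],.1475)[:,:2]*1000;c,sz,a=cv2.minAreaRect(X.astype(np.float32));e=np.r_[c,0]/1000-home*[1,1,0];print(b[:3],np.round(sz,1),round(a,2),"rel",e@ux*1e3,e@[-ux[1],ux[0],0]*1e3)
print("turn",goto(home-.085*ux-[0,0,.0195],-np.pi/2+yw))
E
```

```text
[0.50192241 0.22736054 0.18709632] [0.17734886 0.26392666 0.14159272] -0.00040788182230028507 rel home mm -84.03218271127153 -0.3488727521213238
(9004, array([315.1, 148.9]), [270, 99, 91, 103]) [45.4 51.1] 77.61 rel -18.140157390164944 0.005068917989677485
(2134, array([446.4, 183.9]), [426, 141, 57, 92]) [24.1 48.7] 77.61 rel -36.972931603841 -73.21135953288625
turn (array([ 0.0821, -0.0002,  0.0005]), array([-0.0002,  0.0055,  0.0014]))
```

View pics/w8.png

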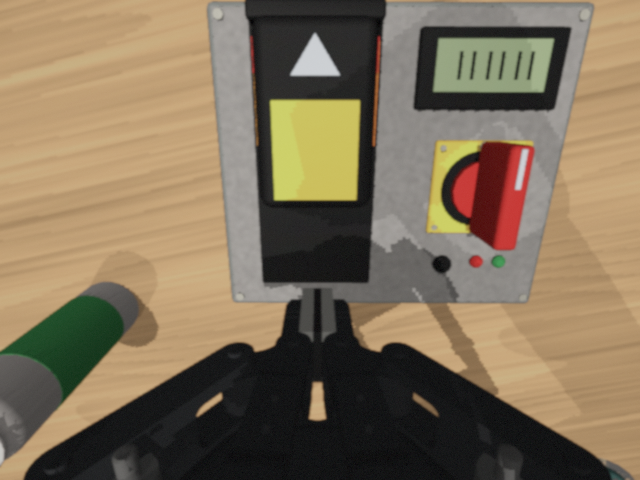

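Call:
jog_arm --pt "0.04 0 0 0 0.005 0 0" --pt "0.075 0 0 0 0.005 0 0" --pt "0.082 0 0 0 0.005 0 0" --pt "0.082 0 -0.01 0 0.005 0 0" --pt "0.082 0 -0.018 0 0.005 0 0" --pt "0.082 0 -0.021 0 0.005 0 0" --pt "0.082 0 -0.023 0 0.005 0 0" --pt "0.082 0 -0.025 0 0.005 0 0" --pt "0.082 0 -0.025 0 0.005 0 0"

```text
time: 14.45
tool_pos: [0.5258, 0.2226, 0.1058]
tcp_rot: [-2.106, 0.225, 2.108]
wrist_force: [-4.9, 0.3, 3.5]
width: 0.001
```

Call:
jog_arm --pt "0 0 -0.001 0 0 0 0" --pt "0 0 -0.002 0 0 0 0" --pt "0 0 -0.002 0 0 0 0"

```text
time: 14.75
tool_pos: [0.5262, 0.2226, 0.1059]
tcp_rot: [-2.103, 0.225, 2.111]
wrist_force: [-6.7, 2.2, 3.7]
width: -0.002
```

Call:
jog_arm --pt "0 0 -0.001 0 0 0 0" --pt "0 0 -0.002 0 0 0 0" --pt "0 0 -0.002 0 0 0 0"

```text
time: 15.05
tool_pos: [0.5262, 0.2226, 0.1059]
tcp_rot: [-2.099, 0.225, 2.114]
wrist_force: [-8.4, 2.2, 5.6]
width: 0.001
```

Call:
jog_arm --pt "0 0 -0.002 0 0 0 0" --pt "0 0 -0.004 0 0 0 0" --pt "0 0 -0.005 0 0 0 0" --pt "0 0 -0.005 0 0 0 0" --pt "0 0 -0.005 0 0 0 0"

```text
time: 15.55
tool_pos: [0.5261, 0.2225, 0.106]
tcp_rot: [-2.089, 0.226, 2.125]
wrist_force: [-18.0, 4.2, 11.7]
width: 0.006
```

Call:
jog_arm --pt "0 0 -0.003 0 0 0 0" --pt "0 0 -0.006 0 0 0 0" --pt "0 0 -0.006 0 0 0 0" --pt "0 0 -0.006 0 0 0 0"

```text
time: 15.95
tool_pos: [0.5257, 0.2225, 0.1058]
tcp_rot: [-2.076, 0.227, 2.138]
wrist_force: [-21.1, 4.5, 12.9]
width: 0.002
```

Call:
jog_arm --pt "0 0 0.01 0 -0.02 0 0" --pt "0 0 0.03 0 -0.02 0 0" --pt "-0.04 0 0.035 0 -0.02 0 0" --pt "-0.09 0 0.035 0 -0.02 0 0" --pt "-0.14 0 0.035 0 -0.02 0 0" --pt "-0.18 0 0.035 0 -0.02 0 0" --pt "-0.19 0 0.035 0 -0.02 0 0" --pt "-0.19 0 0.035 0 -0.02 0 0"

```text
time: 16.75
tool_pos: [0.4989, 0.2295, 0.2998]
tcp_rot: [-2.059, 0.222, 2.15]
wrist_force: [0.3, 1.1, 0.0]
width: -0.003
```

```bash
cat > chk.py <<'E'
from m import *
import sys
im,p=shot("wrist",sys.argv[1])
yw=np.radians(-12.3);ux=np.array([np.cos(yw),np.sin(yw),0]);uy=np.array([-ux[1],ux[0],0]);home=np.array([.5841,.2098,0])
s=monitor.read_state();print(s["tool_pos"].round(4),s["q"].round(2),s["width"].round(3),s["wrist_force"].round(1),s["time"])
hsv=cv2.cvtColor(im,cv2.COLOR_BGR2HSV)
for nm,lo,hi,z in(("yel",(22,120,60),(36,255,255),None),("red",(0,140,50),(6,255,255),.133)):
  for b in blobs(cv2.inRange(hsv,lo,hi),100)[:5]:
    for zz in([.1475,.088] if z is None else [z]):
        X=ray(p,np.argwhere(b[3])[:,::-1],zz)[:,:2]*1000;c,sz,a=cv2.minAreaRect(X.astype(np.float32));e=np.r_[c,0]/1000-home;print(nm,zz,b[0],b[1],np.round(c,1),np.round(sz,1),round(a,2),"rel",(e@ux*1e3).round(1),(e@uy*1e3).round(1))
E
python3 chk.py w9.png; python3 - <<'E'
from m import *
im=cv2.imread("pics/w9.png");p=cam("wrist");hsv=cv2.cvtColor(im,cv2.COLOR_BGR2HSV)
ux=np.array([.9770,-.2130]);uy=np.array([.2130,.9770])
y=cv2.inRange(hsv,(22,120,80),(36,255,255));q=np.zeros(y.shape,bool)
for b in blobs(y,20):
    X=ray(p,b[1],.088)[0,:2]
    if np.hypot(*(X-[.5127,.1088]))<.05:q|=b[3]
X=ray(p,np.argwhere(q)[:,::-1],.088)[:,:2]*1000;print("plate",cv2.minAreaRect(X.astype(np.float32)))
# profile along pack centre line: brightness vs x (rel home) at lateral 0 and +-20, z=.1475 top plane
home=np.array([.5841,.2098])
g=hsv[...,2]
for lat in(-.018,0,.018):
    xs=np.arange(-.06,.075,.002);P=np.array([[*(home+x*ux+lat*uy),.1475] for x in xs]);uv=proj(p,P).round().astype(int)
    print(lat,[(int(round(x*1e3)),int(g[v,u])) if 0<=v<480 and 0<=u<640 else None for x,(u,v) in zip(xs,uv)][::1])
E
```

```text
plate ((510.83221435546875, 109.16337585449219), (64.34796142578125, 63.37165832519531), 77.54586029052734)
-0.018 [(-60, 36), (-58, 37), (-56, 38), (-54, 41), (-52, 37), (-50, 38), (-48, 37), (-46, 19), (-44, 17), (-42, 171), (-40, 190), (-38, 191), (-36, 192), (-34, 191), (-32, 191), (-30, 190), (-28, 191), (-26, 191), (-24, 190), (-22, 192), (-20, 190), (-18, 191), (-16, 191), (-14, 191), (-12, 192), (-10, 191), (-8, 191), (-6, 191), (-4, 190), (-2, 191), (0, 190), (2, 192), (4, 190), (6, 189), (8, 75), (10, 34), (12, 32), (14, 33), (16, 37), (18, 32), (20, 36), (22, 31), (24, 35), (26, 38), (28, 35), (30, 36), (32, 35), (34, 39), (36, 36), (38, 36), (40, 30), (42, 23), (44, 37), (46, 41), (48, 39), (50, 71), (52, 149), (54, 180), (56, 181), (58, 185), (60, 188), (62, 188), (64, 187), (66, 186), None, None, None, None]
0 [(-60, 38), (-58, 39), (-56, 34), (-54, 39), (-52, 38), (-50, 39), (-48, 39), (-46, 10), (-44, 23), (-42, 170), (-40, 191), (-38, 191), (-36, 191), (-34, 192), (-32, 191), (-30, 191), (-28, 191), (-26, 191), (-24, 191), (-22, 191), (-20, 195), (-18, 195), (-16, 19
[... 833 characters left out ...]
95), (4, 195), (6, 193), (8, 81), (10, 45), (12, 44), (14, 45), (16, 44), (18, 42), (20, 43), (22, 45), (24, 43), (26, 43), (28, 45), (30, 41), (32, 46), (34, 47), (36, 44), (38, 43), (40, 35), (42, 22), (44, 37), (46, 46), (48, 45), (50, 44), (52, 148), (54, 186), (56, 188), (58, 187), (60, 187), (62, 187), (64, 186), (66, 184), None, None, None, None]Traceback (most recent call last):
  File "chk.py", line 5, in <module>
    s=monitor.read_state();print(s["tool_pos"].round(4),s["q"].round(2),s["width"].round(3),s["wrist_force"].round(1),s["time"])
                                                                        ^^^^^^^^^^^^^^^^
AttributeError: 'float' object has no attribute 'round'
```

Call:
jog_arm --pt "0 0.03 -0.01 -0.15 0 0 60" --pt "0 0.114 -0.038 -1.6 0 0 60" --pt "0 0.114 -0.038 -1.6 0 0 60" --pt "0 0.114 -0.038 -1.6 0 0 60" --pt "0 0.114 -0.038 -1.6 0 0 60" --pt "0 0.114 -0.038 -1.6 0 0 60" --pt "0 0.114 -0.038 -1.6 0 0 60" --pt "0 0.114 -0.038 -1.6 0 0 60" --pt "0 0.114 -0.038 -1.6 0 0 60" --pt "0 0.114 -0.038 -1.6 0 0 60" --pt "0 0.114 -0.038 -1.6 0 0 60" --pt "0 0.114 -0.038 -1.6 0 0 60"

```text
time: 18.0
tool_pos: [0.5089, 0.1092, 0.2921]
tcp_rot: [1.323, 1.156, -1.384]
wrist_force: [0.0, -0.5, 0.4]
width: 0.599
```

```bash
sed -i 's/s\["width"\].round(3)/round(s["width"],3)/' chk.py; python3 - <<'E'
from h import *
s=monitor.read_state();print(s["tool_pos"],s["q"].round(2),s["width"],goto((.5118,.1089,.22),np.radians(77.7)))
E
```

```text
[0.50886252 0.10923076 0.29210907] [ 0.15 -0.03  1.82  0.02  1.4   0.34] 0.5991722142555933 (array([ 0.0719,  0.0067, -0.0003]), array([-1.5423, -0.039 ,  0.0426]))
```

Call:
jog_arm --pt "0.03 0.0067 -0.0003 -1.542 -0.039 0.043 60" --pt "0.03 0.0067 -0.0003 -1.542 -0.039 0.043 60" --pt "0.03 0.0067 -0.0003 -1.542 -0.039 0.043 60" --pt "0.03 0.0067 -0.0003 -1.542 -0.039 0.043 60" --pt "0.03 0.0067 -0.0003 -1.542 -0.039 0.043 60" --pt "0.03 0.0067 -0.0003 -1.542 -0.039 0.043 60" --pt "0.03 0.0067 -0.0003 -1.542 -0.039 0.043 60" --pt "0.03 0.0067 -0.0003 -1.542 -0.039 0.043 60" --pt "0.03 0.0067 -0.0003 -1.542 -0.039 0.043 60" --pt "0.03 0.0067 -0.0003 -1.542 -0.039 0.043 60" --pt "0.03 0.0067 -0.0003 -1.542 -0.039 0.043 60" --pt "0.03 0.0067 -0.0003 -1.542 -0.039 0.043 60" --pt "0.03 0.0067 -0.0003 -1.542 -0.039 0.043 60"

```text
time: 19.3
tool_pos: [0.5133, 0.1084, 0.2604]
tcp_rot: [0.171, 1.566, -0.171]
wrist_force: [0.1, 0.1, 0.7]
width: 0.606
```

```bash
python3 chk.py w10.png; python3 - <<'E'
from h import *
print(goto((.5118,.1089,.104),np.radians(77.7)))
E
```

```text
[0.5135 0.1084 0.2607] [ 0.16 -0.04  1.88  0.    1.3  -1.19] 0.602 [0.4 0.1 0.6] 19.35
yel 0.1475 3394 [460.3 268.6] [568.5 213.2] [46.2 51.8] 77.48 rel -16.0 0.0
yel 0.088 3394 [460.3 268.6] [600.  233.6] [56.9 63.8] 77.48 rel 10.4 26.6
yel 0.1475 1604 [324.8 200.3] [497.2 111.9] [52.9 51.8] 77.46 rel -64.1 -114.1
yel 0.088 1604 [324.8 200.3] [512.1 108.8] [65.3 63.9] 77.46 rel -48.8 -114.1
yel 0.1475 866 [434.7 243.3] [545.7 191.3] [45.2 86.8] 35.69 rel -33.6 -26.2
yel 0.088 866 [434.7 243.3] [571.9 206.6] [ 55.7 107. ] 35.69 rel -11.3 -5.7
yel 0.1475 395 [295.  233.2] [508.2  92.9] [19.3 22. ] 77.48 rel -49.2 -130.4
yel 0.088 395 [295.  233.2] [525.7  85.3] [23.7 27.1] 77.48 rel -30.5 -134.1
red 0.133 1903 [318.6 217.5] [511.5 105.8] [36.2 66.3] 60.33 rel -48.8 -117.0
red 0.133 108 [634.3 472.6] [855.6 376.8] [18.8 13.3] 3.87 rel 229.7 221.0
(array([ 0.1567,  0.0002, -0.0015]), array([-0.0027, -0.0014,  0.0005]))
```

Call:
jog_arm --pt "0.04 0 -0.0015 -0.003 0 0 60" --pt "0.085 0 -0.0015 -0.003 0 0 60" --pt "0.12 0 -0.0015 -0.003 0 0 60" --pt "0.14 0 -0.0015 -0.003 0 0 60" --pt "0.152 0 -0.0015 -0.003 0 0 60" --pt "0.156 0 -0.0015 -0.003 0 0 60" --pt "0.156 0 -0.0015 -0.003 0 0 60" --pt "0.156 0 -0.0015 -0.003 0 0 0" --pt "0.156 0 -0.0015 -0.003 0 0 0" --pt "0.156 0 -0.0015 -0.003 0 0 0" --pt "0.156 0 -0.0015 -0.003 0 0 0" --pt "0.156 0 -0.0015 -0.003 0 0 0" --pt "0.156 0 -0.0015 -0.003 0 0 0" --pt "0.156 0 -0.0015 -0.003 0 0 0" --force 60

```text
time: 20.75
tool_pos: [0.5131, 0.1096, 0.1064]
tcp_rot: [0.17, 1.563, -0.167]
wrist_force: [-1.3, 4.0, 6.2]
width: 0.153
```

```bash
python3 - <<'E'
from h import *
s=monitor.read_state();print(s["tool_pos"],s["q"].round(2),s["width"]*85,s["wrist_force"],s["torque"],goto((.512,.1088,.104),np.radians(77.7)))
E
```

```text
[0.51305926 0.10958768 0.10635405] [ 0.16  0.09  2.05  0.    1.   -1.19] 13.001799108999002 [-1.32035866  4.01360764  6.1604132 ] [ 0.44174012  0.10471725 -0.12484375] (array([ 0.0024, -0.001 , -0.0009]), array([ 0.    ,  0.0011, -0.0017]))
```

Call:
jog_arm --pt "0 0 0 0.15 0 0 0" --pt "0 0 0 0.3 0 0 0" --pt "0 0 0 0.45 0 0 0" --pt "0 0 0 0.6 0 0 0" --pt "0 0 0 0.75 0 0 0" --pt "0 0 0 0.9 0 0 0" --pt "0 0 0 1.05 0 0 0" --pt "0 0 0 1.2 0 0 0" --pt "0 0 0 1.35 0 0 0" --pt "0 0 0 1.5 0 0 0" --pt "0 0 0 1.58 0 0 0" --pt "0 0 0 1.58 0 0 0" --pt "0 0 0 1.58 0 0 0"

```text
time: 22.05
tool_pos: [0.5134, 0.1099, 0.1064]
tcp_rot: [1.373, 1.096, -1.368]
wrist_force: [1.5, 3.9, -0.6]
width: 0.151
```

```bash
python3 - <<'E'
from h import *
for n in("scene","side"): shot(n,n+"1.png")
s=monitor.read_state();y=R.from_rotvec(s["tcp_rot"]).apply([0,1,0]);print(s["tool_pos"],"yaw y",np.degrees(np.arctan2(y[1],y[0])),s["q"].round(2),s["width"]*85,s["wrist_force"],s["torque"])
E
```

```text
[0.51335137 0.10987874 0.10641638] yaw y -12.734006882823047 [0.16 0.09 2.05 0.   1.   0.38] 13.094209142782688 [ 2.26550534  4.51600353 -1.56571495] [ 0.56586358 -0.05257403  0.36162111]
```

Call:
jog_arm --pt "0 0 0 0 0 0 0" --pt "0 0 0 0 0 0 0" --pt "0 0 0 0 0 0 0" --pt "0 0 0 0 0 0 0" --pt "0 0 0 0 0 0 0" --pt "0 0 0 0 0 0 0" --pt "0 0 0 0 0 0 0" --pt "0 0 0 0 0 0 0" --pt "0 0 0 0 0 0 0" --pt "0 0 0 0 0 0 0" --pt "0 0 0 0 0 0 0" --pt "0 0 0 0 0 0 0" --pt "0 0 0 0 0 0 0" --pt "0 0 0 0 0 0 0" --pt "0 0 0 0 0 0 0" --pt "0 0 0 0 0 0 0" --pt "0 0 0 0 0 0 0" --pt "0 0 0 0 0 0 0"

```text
time: 23.95
tool_pos: [0.5134, 0.1099, 0.1064]
tcp_rot: [1.374, 1.096, -1.369]
wrist_force: [2.1, 4.6, -1.5]
width: 0.15
```

```bash
python3 chk.py w11.png; python3 - <<'E'
import cv2,numpy as np
a=cv2.imread("pics/w11.png");b=cv2.imread("pics/scene1.png")[240:400,290:460]
cv2.imwrite("pics/c1.png",np.hstack([cv2.resize(a,(400,300)),cv2.resize(b,(319,300))]))
E
```

```text
[0.5133 0.1099 0.1064] [0.16 0.09 2.05 0.   1.   0.38] 0.153 [ 2.1  2.9 -0.8] 24.0
yel 0.1475 15539 [441.2  39.5] [566.2 200.9] [19.  50.8] 77.22 rel -15.6 -12.5
yel 0.088 15539 [441.2  39.5] [587.1 208. ] [30.2 80.5] 77.22 rel 3.3 -1.2
yel 0.1475 4532 [309.3 255.4] [519.4 139.6] [39.2 41.4] 77.95 rel -48.3 -82.3
yel 0.088 4532 [309.3 255.4] [512.8 110.8] [62.2 65.7] 77.95 rel -48.5 -111.9
yel 0.1475 584 [331.9 100.4] [538.4 191.4] [11.7 24.6] 40.36 rel -40.7 -27.7
yel 0.088 584 [331.9 100.4] [543.  192.8] [18.6 39. ] 40.36 rel -36.5 -25.4
yel 0.1475 477 [372.6 314.1] [534.7 123.8] [16.8  5. ] 80.45 rel -29.9 -94.5
yel 0.088 477 [372.6 314.1] [537.2  85.6] [26.6  7.9] 80.45 rel -19.4 -131.3
red 0.133 6298 [317.2 312.1] [516.4 112. ] [74.4 30.4] 87.73 rel -45.3 -109.9
red 0.133 343 [573.8 115.3] [609.6 172.8] [ 1.5 23.1] 77.19 rel 32.9 -30.7
red 0.133 234 [211.2 301.1] [477.2 134.8] [7.  6.3] 46.64 rel -88.4 -96.0
```

View pics/c1.png

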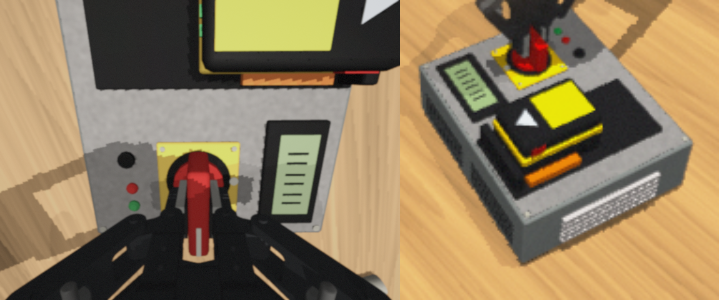

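The picture shows the switch's white line pointing right, at load, and the pack seated up against the stop bar. I hold one more second, then turn back.

Call:
jog_arm --pt "0 0 0 0 0 0 0" --pt "0 0 0 0 0 0 0" --pt "0 0 0 0 0 0 0" --pt "0 0 0 0 0 0 0" --pt "0 0 0 0 0 0 0" --pt "0 0 0 0 0 0 0" --pt "0 0 0 0 0 0 0" --pt "0 0 0 0 0 0 0" --pt "0 0 0 0 0 0 0" --pt "0 0 0 0 0 0 0"

```text
time: 25.0
tool_pos: [0.5134, 0.1099, 0.1064]
tcp_rot: [1.374, 1.096, -1.369]
wrist_force: [1.7, 2.9, -1.0]
width: 0.155
```

Call:
jog_arm --pt "0 0 0 -0.15 0 0 0" --pt "0 0 0 -0.3 0 0 0" --pt "0 0 0 -0.45 0 0 0" --pt "0 0 0 -0.6 0 0 0" --pt "0 0 0 -0.75 0 0 0" --pt "0 0 0 -0.9 0 0 0" --pt "0 0 0 -1.05 0 0 0" --pt "0 0 0 -1.2 0 0 0" --pt "0 0 0 -1.35 0 0 0" --pt "0 0 0 -1.5 0 0 0" --pt "0 0 0 -1.59 0 0 0" --pt "0 0 0 -1.59 0 0 0" --pt "0 0 0 -1.59 0 0 0"

```text
time: 26.3
tool_pos: [0.5131, 0.1096, 0.1064]
tcp_rot: [0.164, 1.563, -0.161]
wrist_force: [-0.1, 1.7, 0.2]
width: 0.154
```

Call:
jog_arm --pt "0 0 0 0 0 0 60" --pt "0 0 0 0 0 0 60" --pt "0 0 0 0 0 0 60" --pt "0 0 0 0 0 0 60" --pt "0 0 0 0 0 0 60" --pt "-0.03 0 0 0 0 0 60" --pt "-0.08 0 0 0 0 0 60" --pt "-0.13 0 0 0 0 0 60" --pt "-0.17 0 0 0 0 0 60" --pt "-0.18 0 0 0 0 0 60" --pt "-0.18 0 0 0 0 0 60"

```text
time: 27.4
tool_pos: [0.5142, 0.1095, 0.2891]
tcp_rot: [0.165, 1.558, -0.16]
wrist_force: [0.3, 0.5, -0.4]
width: 0.602
```

```bash
python3 chk.py w12.png; python3 - <<'E'
from h import *
im=cv2.imread("pics/w12.png");p=cam("wrist");hsv=cv2.cvtColor(im,cv2.COLOR_BGR2HSV)
for b in blobs(cv2.inRange(hsv,(0,0,150),(180,70,255)),15):
    X=ray(p,b[1],.133)[0]
    if np.hypot(*(X[:2]-[.512,.109]))<.05:
        c,sz,a=cv2.minAreaRect(ray(p,np.argwhere(b[3])[:,::-1],.133)[:,:2].astype(np.float32)*1000);print("white",b[0],b[1],X.round(4),np.round(sz,1),round(a,1))
E
```

```text
[0.5129 0.1093 0.2865] [ 0.16 -0.06  1.85  0.    1.34 -1.2 ] 0.601 [-0.9 -0.5 -1.1] 27.45
yel 0.1475 2862 [444.6 254.8] [568.8 213.1] [46.5 51.9] 77.63 rel -15.6 -0.1
yel 0.088 2862 [444.6 254.8] [597.4 231.5] [56.3 62.8] 77.63 rel 8.4 24.0
yel 0.1475 1369 [322.  192.4] [498.1 111.4] [53.3 53.5] 76.93 rel -63.1 -114.4
yel 0.088 1369 [322.  192.4] [511.8 108.5] [64.5 64.7] 76.93 rel -49.1 -114.4
yel 0.1475 664 [421.9 232.1] [546.3 192.3] [44.9 86.3] 35.38 rel -33.2 -25.1
yel 0.088 664 [421.9 232.1] [570.2 206.4] [ 54.4 104.4] 35.38 rel -12.9 -6.3
yel 0.1475 337 [294.6 222.5] [509.6  92.1] [19.5 23.1] 78.05 rel -47.7 -130.9
yel 0.088 337 [294.6 222.5] [525.8  85. ] [23.6 28. ] 78.05 rel -30.4 -134.3
red 0.133 1596 [316.2 206.9] [512.5 111.6] [63.9 36.6] 6.92 rel -49.1 -111.2
red 0.133 326 [631.1 465.9] [896.8 407.1] [41.2 26. ] 4.95 rel 263.5 259.4
white 652 [276.3 213.8] [0.5015 0.0741 0.133 ] [32.  47.5] 78.1
white 97 [316.3 237.9] [0.531  0.1042 0.133 ] [ 3.7 22. ] 78.1
```

```bash
python3 -c "
from workcell import finish_job
print(finish_job())"
```

```text
the job is handed in; nothing more can be done
None
```

The yellow pack is docked, the load test is done, and the job was handed in at about 27.5 s; no verdict is reported.

**Docking:** I gripped the yellow pack by its sides, set it on the black bed and slid it into the tapered way. After letting go I pushed its tail with shut fingers up to about 21 N, and it did not move any further.

**Load test:** I turned the switch clockwise to load, held it about three seconds, turned it back to off and withdrew the arm.

**Last checks:**
- **Switch:** the handle's white line points along the tester's axis to the far side, within about 0.5°, so it is off.
- **Pack:** it lies within about 0.1 mm of the dock's centreline and square to within about 0.1°. It did not move along the way during the test.
- **Arm:** the gripper is open and clear at 0.29 m, with wrist force close to zero.

**What disagreed or was not checked:**
- **Home position:** camera estimates of how far the pack is along the way differed by about 2 mm between views (label centre −18.1 to −15.6 mm from home). That it is fully home therefore rests mainly on the push that met solid resistance.
- **Meter:** I did not see a clear change on it while the load was on.
- **Blue pack, hammer and spray can:** I never touched them knowingly, but I did not measure them again at the end.

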